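# Seat the stencil plate and ready the squeegee

### The arm

A 6-joint arm with a two-finger parallel gripper is mounted at the origin on the work surface. World frame = base frame: x ahead of the robot, y to its left, z up, the work surface at z = 0. Lengths are in m, angles in rad, forces in N, time in s.
With the tool pointing down it reaches from about 0.25 to 0.775 m from the base axis. Payload 8.9 kg.
Tool frame: the origin (TCP) lies midway between the tips of the shut fingers; the grasp point (between the pads) lies 19 mm behind it (arm.grip_depth is the z of the grasp point in the tool frame, in m); z points along the fingers, y is the line along which they close (so a half turn about z gives the same grasp; the last joint's range is limited). The gripper opens to 85 mm and grips with 20 to 120 N. Pads are 22 mm wide; open, the fingers measure 114 mm over their backs; the gripper's body (76 mm by 85 mm) begins 54 mm behind the grasp point. The pads swing forward as they close: fully open they stand 13 mm farther back than shut.
Start: joints at [1.179, 0.291, -0.153, 1.127, 0, 1.431], TCP at [0.131, 0.508, 0.203] pointing down, gripper open.
Joint ranges: [-2.52, 2.52], [-0.91, 1.74], [-1.3, 1.37], [-1.96, 2.02], [-1.52, 1.47], [-3.14, 3.14]. Speed limits (rad/s): [2.22, 2.22, 2.79, 3.14, 3.14, 3.14].

### API

Orientations are given as a 3x3 rotation matrix whose columns are the frame's x, y, z axes.
In Python, from cell import arm gives the robot as it stands. Calls block until the motion is done:
- arm.move_ptp(position, orientation): joint-space move of the TCP to a pose.
- arm.servo_line(position, ori=None, rate=0.15, force_limit=None): straight line of the TCP; ori=None keeps the orientation; rate is the mean speed in m/s. With force_limit (N) it stops when the force on the tool has changed by that much, and returns True; else False.
- arm.move_j(angles): joint-space move.
- arm.command_gripper(opening, newtons=None): finger opening in m; newtons is the grip in N (None keeps the last); returns when the fingers have stopped.
- arm.pause(seconds).
- arm.solve_ik(position, orientation): joint angles nearest the present ones, or None.
- arm.state(): the state.
- arm.read_camera(name): name is "scene" or "top" or "wrist"; returns a dict with "image" (384x512x3 uint8, red, green, blue), "z_map" (384x512 float32, m along the optical axis (not along the pixel's ray), 0 where there is no reading), "vertical_fov" (degrees; the focal length in pixels is half the picture's height over the tangent of half this angle, whatever the lens; pixels are square), "cx", "cy" (the principal point, pixels), "D" ([k1, k2, p1, p2, k3] as OpenCV has them; the pictures are not rectified), "eye" and "attitude" of the camera in the world. Camera axes: x right, y down, z forward; pixel columns grow to the right and rows downward; lengths in m; the calibration is good to about 2 mm. A picture is of the moment at which its call begins.
A pose or a line that the arm cannot do raises arm.Unreachable and nothing moves.
- arm.close_job(): hands the job in; it is judged then, once.
The state is a dict: "t": time; "joint_positions": joint angles; "joint_velocities": joint speeds; "effort": joint torques, N m; "position": TCP position; "orientation": TCP orientation; "ft_force": force on the tool from outside, world axes, zero at the start; "wrist_torque": the same for the moment, N m; "gripper_width": finger opening in m; "grip_force": force on a finger pad.
Only numpy, scipy, OpenCV 4.12 (cv2) and the standard library are available. Lean on these libraries where they do the work, as an engineer would, in place of code of your own. Each camera call takes 0.05 s, during which the arm holds its last target. There are 200 camera calls.

### The job

Get ready for a stencil print: press the raised edge of the stencil plate down so that the plate sits level and fully home on its jig. Then draw the wider of the two squeegees out of its slot in the rack and, with its blade down, lean it over to about 45 degrees and hold it with the middle of its blade edge about 7 cm above the middle of the plate, the blade edge level and running across the plate, parallel to the edge that was raised (it may lean either way). Finish while still holding it there, and leave the other things where they are.

Things in the scene. Friction and masses are not known exactly. Their poses are not given: they have to be found in the camera images.
- jig: Printing jig fixed to the table: a plywood bed 190 (x) by 170 (y) by 16 mm high, with low aluminium corner fences 4 mm high around the stencil plate's place. Origin at the centre of its underside, on the table, below the middle of the plate's place; z up. The lift-out bar is at its -x end (towards the robot).
- plate_center (a point): Centre (half-way through its thickness) of the loose aluminium stencil plate, 150 (x) by 130 (y) by 6 mm, dark marks on top, axes as the jig's. It lies between the fences (2.5 mm play), its -x edge propped up about 17 mm by the lift-out bar. Pushed down over the bar, 55 mm from its centre towards -x, it goes down and stays; seated, its top is 22 mm above the table.
- lifter (a joint): Lift-out bar under the plate's -x edge, 55 mm from the jig's centre, 10 by 60 mm: its travel down in m, 0 = fully up (14 mm above the bed), 0.014 = flush with the bed. Stiff, not sprung: it yields to a push of about 6 N or more and stays where it is left.
- rack: Wooden squeegee rack fixed to the table, 170 (x) by 190 (y) mm; origin at the centre of its underside. Two open-topped slots, each 28 by 156 mm inside, run along its y axis, 50 mm to either side of its centre along x. Slot floors are 8 mm and wall tops 58 mm above the table; handles stand out 55 mm above the walls.
- wide_center (a point): Wider squeegee, upright, blade down, in one of the rack's two slots (either one); this point is half-way up its middle. 150 mm long (y axis), 105 mm high (z axis, up). Its handle, a plain wooden board 24 mm thick (x axis), is the upper 75 mm; an 8 mm thick black rubber blade sticks out 30 mm below. 0.18 to 0.34 kg. Grip the handle across its thickness, mid-length.
- wide_edge (a point): Middle of the wider squeegee's blade edge, its lowest point in the rack, 52.5 mm below its centre; same axes.
- narrow_center (a point): Narrower squeegee, upright, blade down, in one of the rack's two slots (either one); this point is half-way up its middle. 90 mm long (y axis), 105 mm high (z axis, up). Its handle, a plain wooden board 24 mm thick (x axis), is the upper 75 mm; an 8 mm thick black rubber blade sticks out 30 mm below. Stays in the rack.
- jar: Bystander: ink jar, 64 mm across, 85 mm high, origin under its centre.
- tin: Bystander: ink tin, 72 mm across, 100 mm high, origin under its centre.
- tape: Bystander: roll of tape lying flat, 90 mm across, 25 mm high, origin under its centre.
- cup: Bystander: empty white mixing cup, 72 mm across, 90 mm high, origin under its centre.
- spatula: Bystander: ink spatula lying flat on the table.
- block: Bystander: cork block, 50 by 80 by 30 mm high, origin under its centre.

How it is judged:
On the way, in this order (a step that is already met when the one before it is completed fails the run):
1. the stencil plate is pressed level and home on the jig, before the wider squeegee is drawn (angle between plate_center's own z axis and vertical below 0.02 rad and value of joint lifter above 0.012 m and z of plate_center in the frame of jig below 0.0205 m and horizontal distance between plate_center and jig below 0.008 m and distance of wide_center from where it was at the start of the episode below 0.03 m), for 0.2 s.
2. the wider squeegee is drawn up clear of its slot (height (world z) of wide_edge above 0.06 m and contact force between the fingers and wide above 1 N and contact force between wide and rack below 0.05 N), for 0.1 s.
At the end, for the whole second after the job is handed in: Wide squeegee held still and free, edge 35-110 mm above plate top, its middle within 35 mm of plate centre, leaning 30-60 deg, edge level to 11 and across the plate to 15 deg; plate level (0.02 rad), within 8 mm of its place; narrow squeegee within 30 mm, bystanders within 40 mm of their starts (angle between plate_center's own z axis and vertical below 0.02 rad and value of joint lifter above 0.012 m and z of plate_center in the frame of jig below 0.0205 m and horizontal distance between plate_center and jig below 0.008 m and contact force between the fingers and wide above 1 N and contact force between wide and plate below 0.05 N and contact force between wide and jig below 0.05 N and contact force between wide and rack below 0.05 N and contact force between wide and narrow below 0.05 N and height (world z) of wide_edge between 0.057 and 0.132 m and horizontal distance between wide_edge and plate_center below 0.035 m and angle between wide_center's own z axis and vertical between 0.524 and 1.047 rad and angle between wide_center's own y axis and vertical between 1.37 and 1.77 rad and angle between the y axis of wide_center and the y axis of jig, either way round below 0.26 rad and linear speed of wide below 0.03 m/s and distance of narrow_center from where it was at the start of the episode below 0.03 m and distance of each of jar, tin, tape, cup, spatula, block from where it was at the start of the episode below 0.04 m); the arm keeps its last pose, push and grip.
It fails at once if the narrower squeegee is disturbed (moved over 30 mm) (distance of narrow_center from where it was at the start of the episode above 0.03 m).
It fails at once if a bystander is knocked away (moved over 40 mm) (distance of any of jar, tin, tape, cup, spatula, block from where it was at the start of the episode above 0.04 m).
It also fails if it takes over 48 s, if anything falls off the work surface, if the arm or the gripper's body presses on something with over 40 N, if the wrist force passes 120 N, or if a joint passes its speed limit or range.

## Working session

There is one attempt and no reset: what is moved stays moved. The work goes in short steps, each a Python script; the robot and the scene stay as the last script left them, time stands still between calls to the robot, and variables do not carry over. Pictures are saved under pics/ and viewed, at most 10 in all, crops included, and the job is handed in when it is done.

```bash
mkdir -p pics
cat > h.py <<'E'
import numpy as np, cv2
from cell import arm
def cam(n):
    c=arm.read_camera(n); np.save(f'{n}.npy',c,allow_pickle=True); return c
def world(c):
    im=c['image'];H,W=im.shape[:2];f=H/2/np.tan(np.radians(c['vertical_fov'])/2)
    K=np.array([[f,0,c['cx']],[0,f,c['cy']],[0,0,1.]])
    g=np.stack(np.meshgrid(np.arange(W),np.arange(H)),-1).reshape(-1,1,2).astype(float)
    n=cv2.undistortPoints(g,K,np.array(c['D'],float)).reshape(H,W,2)
    z=c['z_map'][...,None]
    P=np.concatenate([n*z,z],-1)@np.array(c['attitude']).T+np.array(c['eye'])
    P[c['z_map']<=0]=np.nan
    return P
E
python3 - <<'E'
from h import *
for n in('top','scene'):
    c=cam(n); print(n,c['eye'],c['vertical_fov'],np.round(c['attitude'],2).tolist())
    cv2.imwrite(f'pics/{n}.png',cv2.resize(c['image'][...,::-1],(800,600),interpolation=cv2.INTER_CUBIC))
print(arm.state()['position'],arm.grip_depth)
E
```

```text
top [2.79952944e-01 7.94116990e-04 1.38067847e+00] 51.17718660047692 [[-0.02, -0.98, 0.19], [-1.0, 0.02, 0.0], [-0.01, -0.18, -0.98]]
scene [1.32968816 0.14225631 0.73753096] 55.90402623231457 [[-0.19, 0.61, -0.77], [0.98, 0.13, -0.14], [0.01, -0.78, -0.63]]
[0.13113944 0.50791752 0.20207975] -0.0187
```

View pics/top.png

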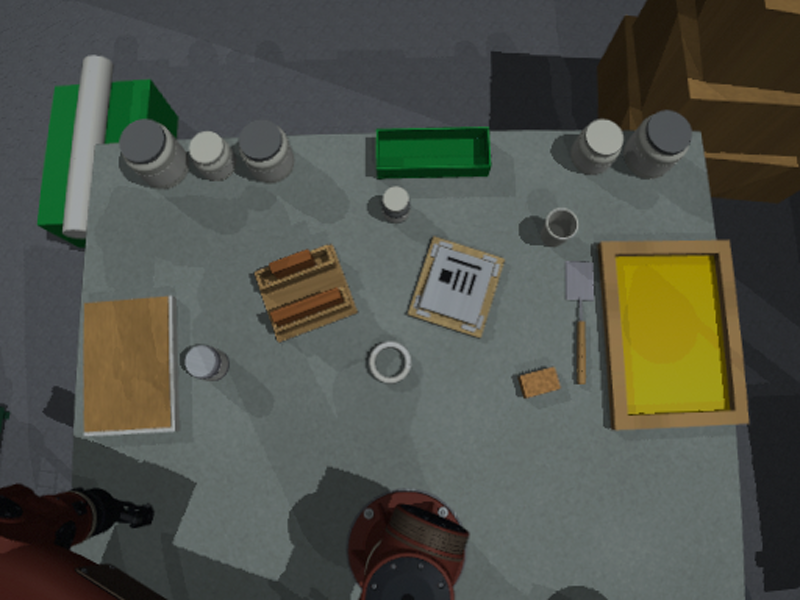

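View pics/scene.png

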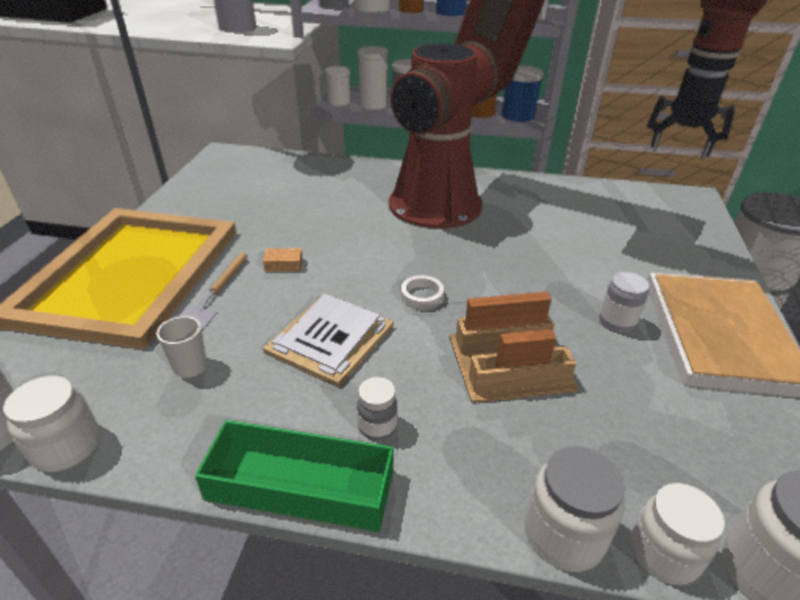

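The top view shows the wide squeegee in the slot nearer the robot, around (310,310). The narrow one is in the far slot around (291,263). The plate and jig are at about (458,287), and the tape is at (390,362). Next I'll measure these from the depth map.

Run:
```python
from h import *
c=np.load('top.npy',allow_pickle=True).item(); P=world(c); s=.64
s2=np.load('scene.npy',allow_pickle=True).item(); P2=world(s2)
def rect(p,l):
    r=cv2.minAreaRect(p[:,:2].astype(np.float32)); print(l,len(p),np.round(r[0],4),np.round(r[1],4),round(r[2],1),'z',np.round(np.median(p[:,2]),4))
def box(P,u0,u1,v0,v1): return P[int(v0*s):int(v1*s),int(u0*s):int(u1*s)].reshape(-1,3)
b=box(P,245,365,235,345); print('table',np.nanmedian(box(P,300,360,400,450)[:,2]))
rect(b[(b[:,2]>.007)],'rack all')
for nm,bb in(('wide',box(P,262,350,285,335)),('narrow',box(P,255,320,240,283))):
    rect(bb[(bb[:,2]>.1)&(bb[:,2]<.13)],nm)
j=box(P,400,512,232,342); rect(j[(j[:,2]>.008)&(j[:,2]<.08)],'jig')
# scene: plate plane & handles
for nm,bb in(('wideS',box(P2,460,560,285,335)),('narS',box(P2,495,560,330,350))):
    rect(bb[(bb[:,2]>.1)&(bb[:,2]<.13)],nm)
k=box(P2,262,395,292,385); rect(k[(k[:,2]>.008)&(k[:,2]<.08)],'jigS')
for nm,PP,im in(('t',P,c['image']),('s',P2,s2['image'])):
    w=(im.min(-1)>140)&(PP[...,2]>.015)&(PP[...,2]<.06)&(np.hypot(PP[...,0]-np.nanmedian(j[:,0]),PP[...,1]-np.nanmedian(j[:,1]))<.11)
    q=PP[w]; rect(q,'plate '+nm)
    A=np.c_[q[:,:2],np.ones(len(q))]; print(np.linalg.lstsq(A,q[:,2],rcond=None)[0])
```

```text
table -0.0008443631691263942
rack all 2095 [0.5612 0.2027] [0.1702 0.2336] 18.7 z 0.0557
wide 365 [0.5118 0.1984] [0.0262 0.1516] 20.2 z 0.1113
narrow 214 [0.6057 0.2313] [0.0263 0.09  ] 19.8 z 0.1111
jig 2527 [ 0.5693 -0.1259] [0.1676 0.2028] 70.3 z 0.0234
wideS 528 [0.5541 0.2111] [0.1131 0.1488] 20.2 z 0.1134
narS 341 [0.6081 0.2305] [0.0262 0.0896] 19.5 z 0.1133
jigS 2654 [ 0.5663 -0.1254] [0.1726 0.1917] 71.2 z 0.0266
plate t 6 [ 0.5586 -0.1292] [0.1154 0.1717] 63.1 z 0.0204
[0.01573088 0.01836193 0.01464052]
plate s 1595 [ 0.5618 -0.128 ] [0.1618 0.1819] 70.8 z 0.0307
[-0.10076908  0.03245194  0.09219009]
```

Everything measured agrees with the given sizes:

| Item | Measured | Given |
|---|---|---|
| Wide squeegee | centre (0.512, 0.198), yaw 20.2°, top at z 0.113 | 26 x 152 mm measured, 24 x 150 mm given |
| Jig | centre about (0.567, -0.126), yaw -19.7° | footprint about 190 x 170 mm |
| Plate | tilt 0.106, falling along jig +x | about 17 mm prop over 150 mm |

Next I'll press the plate.

```bash
cat >> h.py <<'E'
def R(y,z):
    y=np.array(y,float);z=np.array(z,float);y/=np.linalg.norm(y);z/=np.linalg.norm(z)
    return np.stack([np.cross(y,z),y,z],1)
J=np.array([.567,-.1257]); a=np.radians(-19.7); jx=np.array([np.cos(a),np.sin(a),0]); jy=np.array([-np.sin(a),np.cos(a),0])
b=np.radians(20.2); W=np.array([.512,.1985]); wx=np.array([np.cos(b),np.sin(b),0])
dn=np.array([0,0,-1.])
def final(sg,lean,dz=0,h=.08,ang=45):
    # sg: tool y = sg*squeegee x ; lean=+1: handle leans toward +jx
    t=np.radians(ang)*lean
    up=np.array([0,0,1])*np.cos(t)+jx*np.sin(t); sx=jx*np.cos(t)-np.array([0,0,1])*np.sin(t)
    edge=np.array([*J,.092+dz])
    return edge+up*(h+arm.grip_depth), R(sg*sx,-up)
E
python3 - <<'E'
from h import *
for sg in(1,-1):
    q=arm.solve_ik([*W,.069],R(sg*wx,dn)); print('grasp',sg,q)
    for l in(1,-1):
        for dz in(0,.12): print(sg,l,dz,arm.solve_ik(*final(sg,l,dz)))
pp=np.array([*J,0])-.054*jx
Rp=min((R(s*jy,dn) for s in(1,-1)),key=lambda r:abs(arm.solve_ik(pp+[0,0,.12],r)[5]) if arm.solve_ik(pp+[0,0,.12],r) is not None else 9)
arm.command_gripper(0,20)
arm.move_ptp(pp+[0,0,.2],Rp)
arm.servo_line(pp+[0,0,.06])
f0=arm.state()['ft_force']
print(arm.servo_line(pp+[0,0,.014],rate=.03,force_limit=22))
s=arm.state(); print(s['position'],np.array(s['ft_force'])-f0); 
arm.servo_line(pp+[0,0,.2])
# yaw to look straight at the plate from above
c=cam('wrist'); cv2.imwrite('pics/w1.png',c['image'][...,::-1])
P=world(cam('scene')); c2=np.load('scene.npy',allow_pickle=True).item()
d=(P[...,:2]-J)@np.stack([jx[:2],jy[:2]],1)
w=(abs(d[...,0])<.07)&(abs(d[...,1])<.06)&(P[...,2]>.01)&(P[...,2]<.06)
q=P[w]; print(len(q),np.median(q[:,2]),np.linalg.lstsq(np.c_[d[w],np.ones(len(q))],q[:,2],rcond=None)[0],arm.state()['t'])
cv2.imwrite('pics/s1.png',cv2.resize(c2['image'][150:300,130:330,::-1],None,fx=4,fy=4))
E
```

```text
grasp 1 [ 0.23670612  0.44591074 -0.29713303  0.82775255  0.          1.45494594]
1 1 0 None
1 1 0.12 None
1 -1 0 [-3.44217386e-01  9.47436233e-03 -1.19513836e+00 -4.19214519e-01
  2.74020576e-04  1.57052231e+00]
1 -1 0.12 [-3.44217386e-01 -2.70209137e-01 -9.62724513e-01  9.28828250e-02
  2.74020576e-04  1.57052231e+00]
grasp -1 [ 0.23670612  0.44591074 -0.29713303  0.82775255  0.         -1.68664671]
-1 1 0 None
-1 1 0.12 None
-1 -1 0 [-3.44217386e-01  9.47436233e-03 -1.19513836e+00 -4.19214519e-01
  2.74020576e-04 -1.57107035e+00]
-1 -1 0.12 [-3.44217386e-01 -2.70209137e-01 -9.62724513e-01  9.28828250e-02
  2.74020576e-04 -1.57107035e+00]
False
[ 0.51628792 -0.10754103  0.01416361] [-1.05877852 -1.36409386  0.07538661]
1432 0.031204943944258656 [-0.10604678 -0.00902643  0.03151563] 7.6917
```

View pics/s1.png

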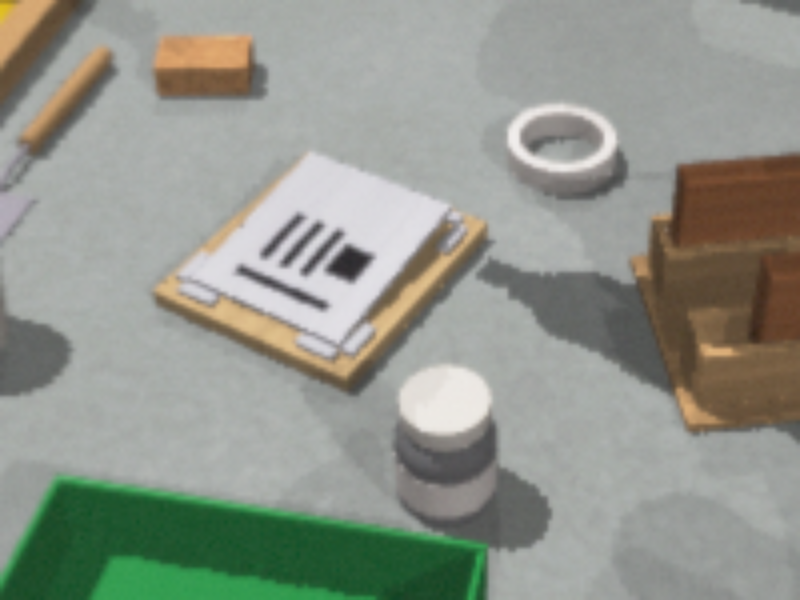

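The plate is still raised and the tool met no force at z 0.014. The arm also isn't visible over the plate, so I'll check where it really is.

Run:
```python
from h import *
s=arm.state(); print({k:np.round(v,3).tolist() for k,v in s.items()})
c=cam('scene'); cv2.imwrite('pics/s2.png',cv2.resize(c['image'][...,::-1],(800,600)))
```

```text
{'t': 7.692, 'joint_positions': [-0.344, 0.297, -0.153, 1.122, 0.0, -0.0], 'joint_velocities': [-0.001, -0.001, 0.004, 0.002, 0.001, 0.0], 'effort': [0.008, -54.288, 33.171, 0.011, -0.0, 0.0], 'position': [0.516, -0.107, 0.199], 'orientation': [[-0.941, 0.337, -0.001], [0.337, 0.941, 0.0], [0.001, 0.0, -1.0]], 'ft_force': [0.505, 0.225, 0.851], 'wrist_torque': [0.006, 0.022, -0.046], 'grip_force': 0.0, 'gripper_width': 0.0}
```

View pics/s2.png

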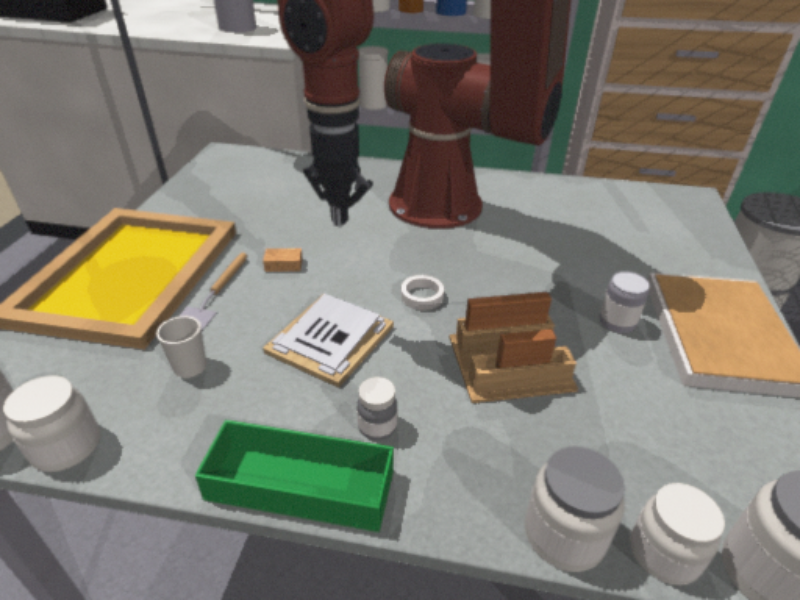

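Run:
```python
from h import *
c=np.load('scene.npy',allow_pickle=True).item(); P=world(c)
print(np.round(P[136:146,212:220][:, :, :].reshape(-1,8,3)[::2,::2],3))
def proj(c,p):
    f=192/np.tan(np.radians(c['vertical_fov'])/2);K=np.array([[f,0,c['cx']],[0,f,c['cy']],[0,0,1.]])
    A=np.array(c['attitude']);return cv2.projectPoints((A.T@(np.array(p)-c['eye'])).reshape(1,1,3),np.zeros(3),np.zeros(3),K,np.array(c['D'],float))[0].ravel()
tc=arm.state()['position']
print('scene proj x1.5625',proj(c,tc)*1.5625)
t=cam('top'); print('top proj',proj(t,tc)*1.5625)
P=world(t); h=(P[...,2]>.15)&(P[...,0]>.35)&(P[...,0]<.7)&(abs(P[...,1])<.3)
print('top high pts',h.sum(), np.nanmin(P[h],0),np.nanmax(P[h],0))
cv2.imwrite('pics/t2.png',cv2.resize(t['image'][...,::-1],(800,600)))
```

```text
[[[ 0.514 -0.122  0.251]
  [ 0.525 -0.113  0.258]
  [ 0.529 -0.106  0.261]
  [ 0.522 -0.103  0.257]]

 [[ 0.517 -0.121  0.246]
  [ 0.524 -0.113  0.251]
  [ 0.528 -0.107  0.254]
  [ 0.524 -0.102  0.252]]

 [[ 0.518 -0.121  0.241]
  [ 0.525 -0.113  0.246]
  [ 0.527 -0.107  0.248]
  [ 0.524 -0.103  0.247]]

 [[ 0.142 -0.244  0.002]
  [ 0.522 -0.115  0.238]
  [ 0.525 -0.108  0.24 ]
  [ 0.524 -0.103  0.24 ]]

 [[ 0.158 -0.239  0.002]
  [ 0.523 -0.115  0.232]
  [ 0.526 -0.108  0.234]
  [ 0.522 -0.104  0.233]]]
scene proj x1.5625 [340.67297829 239.50517727]
top proj [456.41220063 290.82419243]
top high pts 7310 [ 0.35000019 -0.16717328  0.64124096] [0.57334278 0.01932235 0.77752626]
```

View pics/t2.png

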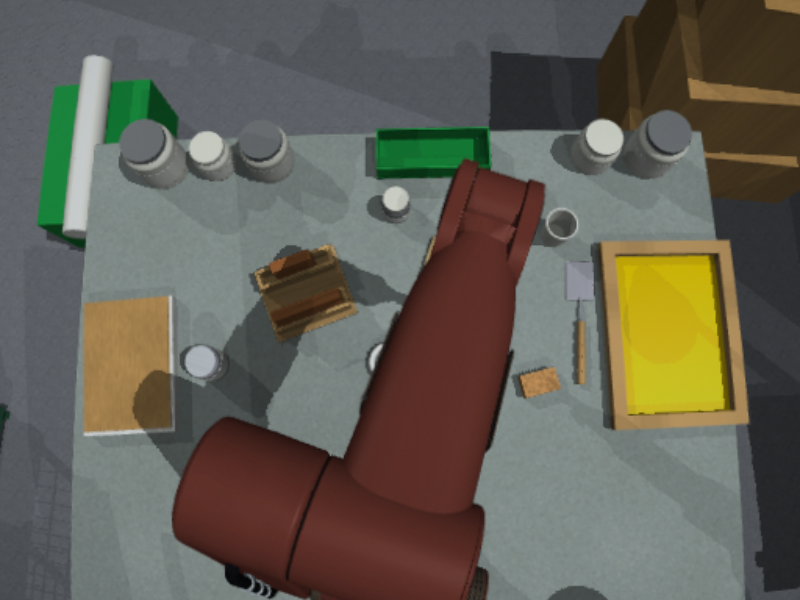

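The depth map puts the visible fingertips about 25–29 mm above the reported TCP: tip pixel (338,224), against a TCP projection of (340,239). The force-free descent to 0.014 fits that. I'll measure the tip height directly, then press further down under force control.

Run:
```python
from h import *
c=np.load('scene.npy',allow_pickle=True).item(); P=world(c)
tc=np.array(arm.state()['position'])
m=(np.hypot(P[...,0]-tc[0],P[...,1]-tc[1])<.03)&(P[...,2]>.1)&(P[...,2]<.35); print('tip min z',np.sort(P[m][:,2])[:6],'tcp',tc[2])
pp=np.array([*J,0])-.054*jx
arm.servo_line(pp+[0,0,.03])
f0=np.array(arm.state()['ft_force'])
hit=arm.servo_line(pp+[0,0,-.02],rate=.025,force_limit=22)
s=arm.state(); print(hit,s['position'],np.array(s['ft_force'])-f0)
arm.servo_line(pp+[0,0,.2])
c2=cam('scene'); P=world(c2)
d=(P[...,:2]-J)@np.stack([jx[:2],jy[:2]],1)
w=(abs(d[...,0])<.07)&(abs(d[...,1])<.06)&(P[...,2]>.01)&(P[...,2]<.06)
q=P[w]; print(len(q),np.median(q[:,2]),np.linalg.lstsq(np.c_[d[w],np.ones(len(q))],q[:,2],rcond=None)[0],arm.state()['t'])
```

```text
tip min z [0.23050831 0.23084793 0.2313171  0.23194034 0.23211626 0.23256137] tcp 0.19944519146211268
True [ 0.51545995 -0.1072452  -0.00662789] [-2.16849554  1.39174588 10.6269496 ]
1283 0.023610350196573537 [-0.0002769  -0.0004417   0.02359243] 12.025
```

The plate is now level: slope below 0.001 and top at 0.0236, which is within the camera bias. The contact height shows the real tool point is about 28.5 mm behind the reported TCP. I'll apply that and draw the squeegee.

Run:
```python
from h import *
Rg=R(wx,dn)
arm.command_gripper(.062)
arm.move_ptp([*W,.17],Rg)
f0=np.array(arm.state()['ft_force'])
print('hit',arm.servo_line([*W,.046],rate=.1,force_limit=12))
arm.command_gripper(0,70)
s=arm.state(); print(s['position'],s['gripper_width'],s['grip_force'],np.array(s['ft_force'])-f0)
if .018<s['gripper_width']<.032:
    arm.servo_line([*W,.10],rate=.05); arm.servo_line([*W,.26],rate=.12)
    arm.pause(.3)
    s=arm.state(); print(s['gripper_width'],s['grip_force'],np.array(s['ft_force'])-f0,s['t'])
c=cam('scene'); cv2.imwrite('pics/s3.png',cv2.resize(c['image'][...,::-1],(800,600)))
```

```text
hit False
[0.5126521  0.19865956 0.04646744] 0.023357077044824245 68.9019763469696 [0.99248908 0.07696126 4.1005413 ]
0.023330732940347102 68.68164539337158 [ 0.77974214 -0.31799488 -0.94917107] 18.775
```

View pics/s3.png

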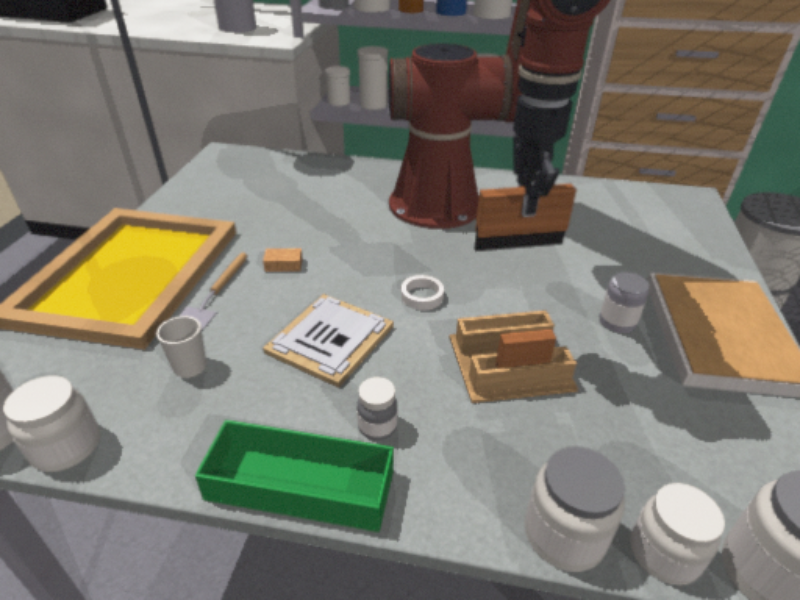

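The squeegee is drawn out, upright and gripped mid-length. The narrow one is still in the rack and the plate is flat. Next I'll move it over the plate with the lean and check the result with the cameras.

```bash
cat >> h.py <<'E'
def measure():
    c=cam('scene'); P=world(c); im=c['image'].astype(int)
    d=(P-np.array([*J,0]))@np.stack([jx,jy,[0,0,1]],1)
    # black blade: dark pixels near the expected place
    m=(im.max(-1)<60)&(abs(d[...,0])<.08)&(abs(d[...,1])<.09)&(d[...,2]>.05)&(d[...,2]<.16)
    q=d[m]; print('blade n',len(q)); 
    if len(q)>20: print('jig frame min',np.percentile(q,2,0).round(4),'max',np.percentile(q,98,0).round(4))
    return c
E
python3 - <<'E'
from h import *
for an in(45,42,38):
    print(an,[arm.solve_ik(*final(1,-1,dz,.0572,an)) is not None for dz in(.12,.03,0)])
p,r=final(1,-1,.12,.0572,42)
arm.move_ptp(p,r)
p,r=final(1,-1,.03,.0572,42)
arm.servo_line(p,r,rate=.1)
arm.pause(.3)
c=measure(); print(arm.state()['t'],arm.state()['joint_positions'],arm.state()['grip_force'])
cv2.imwrite('pics/s4.png',cv2.resize(c['image'][...,::-1],(800,600)))
E
```

```text
45 [True, True, True]
42 [True, True, True]
38 [True, True, True]
blade n 457
jig frame min [-0.018  -0.0731  0.1291] max [0.0006 0.071  0.1488]
21.4 [-3.44186499e-01 -1.51279781e-02 -1.07093863e+00 -2.18624023e-01
  2.27903845e-04  1.57049657e+00] 68.74711632728577
```

View pics/s4.png

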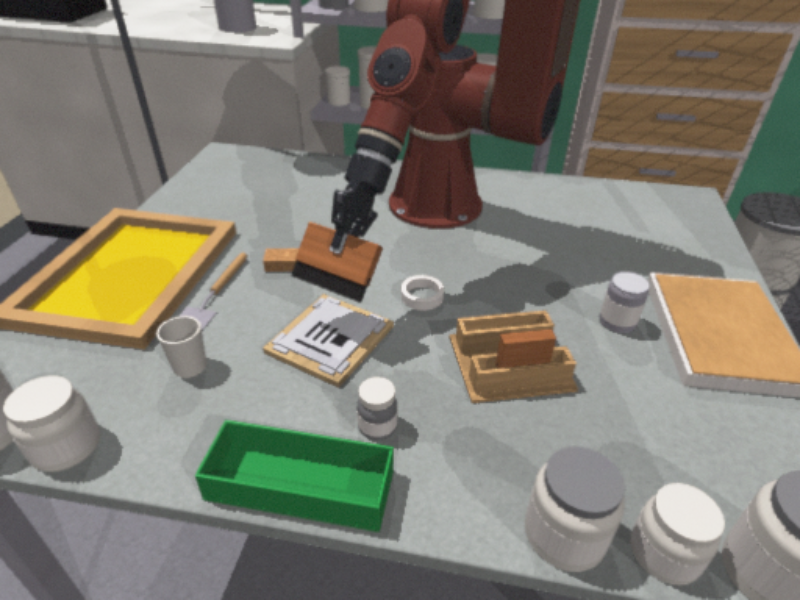

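The blade edge is at jig (x 0, y -0.001), z about 0.129, leaning about 43–47°, level, and above the plate. I'll lower it 36 mm to about 7 cm above the plate top, check once more and hand in.

Run:
```python
from h import *
p,r=final(1,-1,-.006,.0572,42)
arm.servo_line(p,r,rate=.06); arm.pause(.5)
measure(); s=arm.state(); print(s['t'],s['position'],p,s['grip_force'],np.abs(s['joint_velocities']).max())
t=cam('top')
P=world(np.load('scene.npy',allow_pickle=True).item()); d=(P-np.array([*J,0]))@np.stack([jx,jy,[0,0,1]],1)
w=(abs(d[...,0])<.065)&(abs(d[...,1])<.055)&(P[...,2]>.01)&(P[...,2]<.05); q=d[w]
print('plate',len(q),np.linalg.lstsq(np.c_[q[:,:2],np.ones(len(q))],q[:,2],rcond=None)[0])
b=P[(P[...,2]>.1)&(P[...,2]<.13)&(np.hypot(P[...,0]-.607,P[...,1]-.231)<.07)]; print('narrow',cv2.minAreaRect(b[:,:2].astype(np.float32)))
```

```text
blade n 433
jig frame min [-0.0182 -0.0718  0.093 ] max [0.     0.0723 0.1135]
22.7 [ 0.54277599 -0.11699014  0.11466722] [ 0.54274628 -0.11701591  0.11461108] 68.74718070030212 0.0012660251295000084
plate 1090 [0.00162896 0.00010414 0.02364014]
narrow ((0.6079097390174866, 0.2303299754858017), (0.026460524648427963, 0.08908224105834961), 19.809040069580078)
```

```bash
python3 -c "
from cell import arm
print(arm.close_job())"
```

```text
the job is handed in; nothing more can be done
None
```

I handed the job in at about 23 s; it returned no verdict. At the last camera check the plate was level and home, and the wide squeegee was held still, leaning about 45° and level across the plate, with its edge centred about 7 cm above it. The narrow squeegee hadn't moved, and the bystanders looked undisturbed in the last picture I viewed.

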